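# Try the moisture chamber's cover, free it and hold it open

## Task

A colleague needs both hands for the slides in the moisture chamber, whose sprung cover falls shut by itself. First try the cover by its bar handle without touching the bolt: if it is caught and gives only a little, do not wrench it; let it down, draw the bolt fully back by its black knob and take the handle again. Lift the cover by the handle to clearly more than half-way to upright (about 60 degrees) and finish while still holding it there with the gripper, leaving the beaker, dish, cassette and mould round the chamber where they are.

Things in the scene. Friction and masses are not known exactly. Their poses are not given: they have to be found in the camera images.
- chamber: white moisture chamber for slides, fixed: tray 160 (x) x 200 (y) x 60 mm high, with a 50 x 100 x 68 mm high latch block standing against its +y side (centre at x -45, y +150 mm). Origin: centre of the tray's underside, on the worktop. Own -x is the front (handle), +x the hinge side, +y the latch side, z up
- cover (a joint): grey cover, 162 x 186 x 6 mm (top at 68 mm), hinged along the far (+x) edge; 0 = shut, grows as its front edge rises, stop at 1.35 rad. A spring and its weight pull it shut from any angle (2 to 5 N at the handle). Caught by the bolt it has play of about 0.03 rad (7 mm at the handle) and then stops dead; not caught it lifts freely
- cover_handle (a point): centre of the cover's bar handle: steel bar 11 mm in diameter, 100 mm long along the chamber's y, 39 mm clear gap between it and the cover's front edge except for two arms 90 mm apart, 64 mm above the worktop when shut and 216 mm from the hinge axis; it moves with the cover
- cover_hinge (a point): fixed point on the hinge axis at the middle of the cover's width, 66 mm above the worktop; the axis runs along the chamber's y
- bolt (a joint): round steel slide bolt, 10 mm, lying along the chamber's y on top of the latch block, in m: 0 = fully home, 0.032 = fully drawn back, away from the cover (+y). It stays where it is left and needs about 3 N to slide. It starts somewhere between 0 and 0.018; its tip is hidden in a steel hood on the cover's edge, so that only trying the cover tells if it has caught. Drawn back to 0.025 or more it is always clear of the cover
- bolt_knob (a point): centre of the bolt's upright black knob: 16 mm in diameter, 36 mm tall, its top 128 mm above the worktop; it moves along the chamber's +y as the bolt is drawn. Free all round above the bolt guides and hood (87 and 92 mm above the worktop)
- beaker_c (a point): centre of a loose clear glass beaker, 56 mm wide, 68 mm tall, behind the latch block on the chamber's +y side; leave it
- petri_dish_c (a point): centre of a loose round clear dish, 61 mm wide, 15 mm high, in front of the latch block; leave it
- cassette_c (a point): centre of a loose cassette, 41 x 28 x 13 mm, with a wax block on it, on the chamber's -y side; leave it
- mould_c (a point): centre of a loose shallow steel mould, 38 x 53 x 9 mm, on the chamber's -y side; leave it

How it is judged:
By the outcome, as a careful person would: the job done as asked, in the order asked, and still so for the second after the job is handed in, while the arm keeps its last pose, push and grip.
It also fails if it takes over 58 s, if anything falls off the work surface, if the arm or the gripper's body presses on something with over 40 N, if the wrist force passes 120 N, or if a joint passes its speed limit or range.

## Robot

A 6-joint arm with a two-finger parallel gripper is mounted at the origin on a cart in front of the work surface, level with it; the furniture and walls round the work are solid. World frame = base frame: x ahead of the robot, y to its left, z up, the work surface at z = 0. Lengths are in mm, angles in rad, forces in N, time in s.
With the tool pointing down it reaches from about 300 to 775 mm from the base axis. Payload 14.6 kg.
Tool frame: the origin (TCP) lies at the very end of the fingers, on their centre line; the grasp point (between the pads) lies 19 mm behind it; y points along the fingers, z is the direction in which the jaws open and shut, and the axes are right-handed (so a half turn about y gives the same grasp; the last joint's range is limited). The gripper opens to 94 mm and grips with 3 to 60 N. Pads are 16 mm wide; open, the fingers measure 119 mm over their backs; the gripper's body (75 mm by 177 mm) begins 78 mm behind the grasp point.
Start: joints at [-1.209, 0.3, 1.521, -0, 1.321, -0.067], TCP at [228.671, -500.199, 205.446] pointing down, gripper open.
Joint ranges: [-3.03, 3.03], [-0.79, 2.21], [0.23, 2.52], [-1.04, 4.18], [0, 3.07], [-2.55, 2.55]. Speed limits (rad/s): [2.22, 2.22, 2.57, 3.14, 3.14, 3.14].

## Interface

Orientations are given as [roll, pitch, yaw] about the fixed x, y, z axes, in that order (R = Rz(yaw) Ry(pitch) Rx(roll)).
In Python, from cell import monitor, optics, manip gives the robot as it stands.
- The arm moves only by the shell command python3 -m creep 'ROWS' [FORCE]. ROWS is JSON, a list of rows, each an object of numbers: "tx", "ty", "tz": the shift along the tool's x, y, z scaled (see below); "turn": the turn about the tool's y scaled (see below); "fingers": the finger opening in mm, from 0 to 94. In form: [{"tx": .., "ty": .., "tz": .., "turn": .., "fingers": ..}, ...]. A call has 1 to 20 rows; each row is the pose to reach, as a shift and turn from the pose measured when the call began, along the tool's axes at that moment, turning the shorter way round; what a row does not reach only later rows make up. The controller multiplies each number of a shift by 200 mm and each number of a turn by pi rad. A row lasts 1/10 s, in which the tool goes at most 50 mm and 8.59 degrees, less where a joint would pass 70% of its speed; a pose out of reach is approached as far as the arm can. A call with a number of a shift or a turn outside -1 to 1 is refused whole. A call with a gripper value outside its range is refused whole. The fingers move at their own pace and stop on an object; FORCE is the grip in N (left out, the last holds). Time passes only in rows, so rows that repeat a pose let the fingers close. It gives the time, the measured TCP pose, the force and the opening at its end, in the units of the state.
- monitor.read_state(): the state, without advancing time (a new reading comes with each control period).
- optics.camera(name): name is "side" or "top" or "wrist"; returns a dict with "frame" (420x560x3 uint8, red, green, blue), "range_z" (420x560 float32, mm along the optical axis (not along the pixel's ray), 0 where there is no reading), "fx", "fy", "cx", "cy" (pixels), "R" (3x3) and "t" (3): a world point X has camera coordinates R X + t; the wrist camera has in their place "mount" (4x4, takes a point from camera to tool coordinates, whose origin is the TCP and whose axes are the tool frame's). Camera axes: x right, y down, z forward; pixel columns grow to the right and rows downward; lengths in mm; the calibration is good to about 2 mm. The wrist camera is an equidistant fisheye: a pixel r from the principal point sees the ray r / f radians off the axis. A picture is of the moment at which its call begins: read the wrist's pose just before it.
- manip.sign_off(): hands the job in, once; it reports no verdict.
The state is a dict: "clock": time; "joints": joint angles; "qd": joint speeds; "effort": joint torques, N m; "eef_pos": TCP position; "eef_rot": TCP orientation; "wrist_force": force on the tool from outside, world axes, zero at the start; "moment": the same for the moment, N m; "finger_gap": finger opening in mm.
Only numpy, scipy, OpenCV 4.12 (cv2) and the standard library are available. Lean on these libraries where they do the work, as an engineer would, in place of code of your own. Each camera call takes 0.05 s, during which the arm holds its last target.

## Working session

There is one attempt and no reset: what is moved stays moved. The work goes in short steps, Python scripts to look and compute and a shell command to move; the robot and the scene stay as the last step left them, time stands still between calls to the robot, and variables do not carry over. Pictures are saved under pics/ and viewed, and the job is handed in when it is done.

```bash
ls -la; mkdir -p pics
cat > h.py <<'E'
import numpy as np, cv2
from cell import monitor, optics, manip
def save(n,f): cv2.imwrite('pics/'+f,cv2.cvtColor(np.asarray(n),cv2.COLOR_RGB2BGR))
def st():
    s=monitor.read_state()
    for k in ('clock','joints','eef_pos','eef_rot','wrist_force','finger_gap'): print(k,np.round(s[k],3))
    return s
E
python3 - <<'E'
from h import *
s=st()
for n in('side','top','wrist'):
    c=optics.camera(n); save(c['frame'],n+'0.png'); np.savez('pics/'+n+'0.npz',**{k:np.asarray(v) for k,v in c.items()})
    print(n,c['fx'],c['cx'],c['cy'],[np.round(c[k],3).tolist() for k in ('R','t','mount') if k in c])
E
```

```text
total 12
drwxr-xr-x  3 agent agent 4096 Dec  7 03:57 .
drwxr-xr-x 23 root  root  4096 Dec  7 03:56 ..
drwxr-xr-x  2 agent agent 4096 Dec  7 03:57 pics
clock 0.0
joints [-1.209  0.3    1.522 -0.     1.321 -0.067]
eef_pos [ 228.577 -499.98   204.92 ]
eef_rot [-1.572  0.    -2.713]
wrist_force [ 0.698 -1.665 -0.193]
finger_gap 94.046
side 481.7249276598698 279.5526519714726 208.34640094792508 [[[0.997, -0.075, -0.011], [-0.044, -0.453, -0.891], [0.062, 0.889, -0.455]], [-580.987, 104.017, 966.204]]
top 387.0407314859728 281.9689487479253 211.64931617959004 [[[-0.004, -1.0, -0.0], [-0.982, 0.004, -0.191], [0.191, -0.001, -0.982]], [10.46, 611.104, 895.428]]
wrist 325.19226210127806 283.1441572218159 208.77310128711977 [[[0.0, 0.974, 0.227, -67.413], [-0.001, -0.227, 0.974, -179.178], [1.0, -0.0, 0.001, 1.179], [0.0, 0.0, 0.0, 1.0]]]
```

View pics/side0.png

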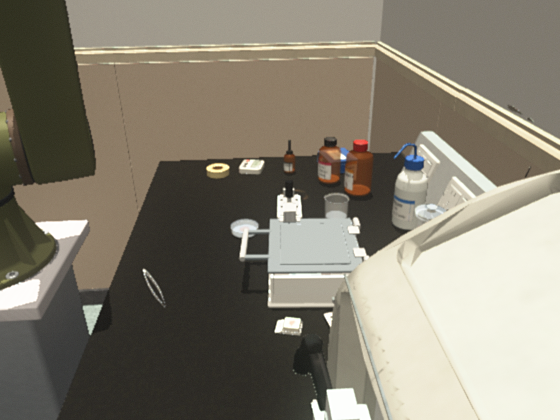

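View pics/top0.png

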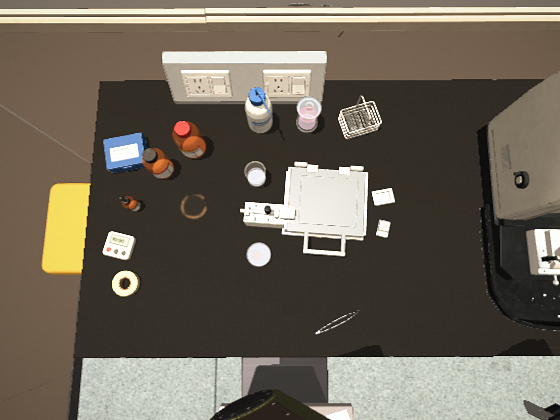

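The side view shows the chamber with its handle at about (246,245) and the knob at (290,188). In the top view the handle bar runs from (304,252) to (345,254), the knob is at about (267,210) and the hinges are at the top. Next I'll enlarge the top view and measure.

Run:
```python
from h import *
d=np.load('pics/top0.npz'); f=d['frame'][150:270,230:400]
save(cv2.resize(f,None,fx=4.5,fy=4.5,interpolation=cv2.INTER_CUBIC),'top0z.png')
d=np.load('pics/side0.npz'); f=d['frame'][170:345,220:380]
save(cv2.resize(f,None,fx=3.4,fy=3.4,interpolation=cv2.INTER_CUBIC),'side0z.png')
```

```text
(no output)
```

View pics/top0z.png

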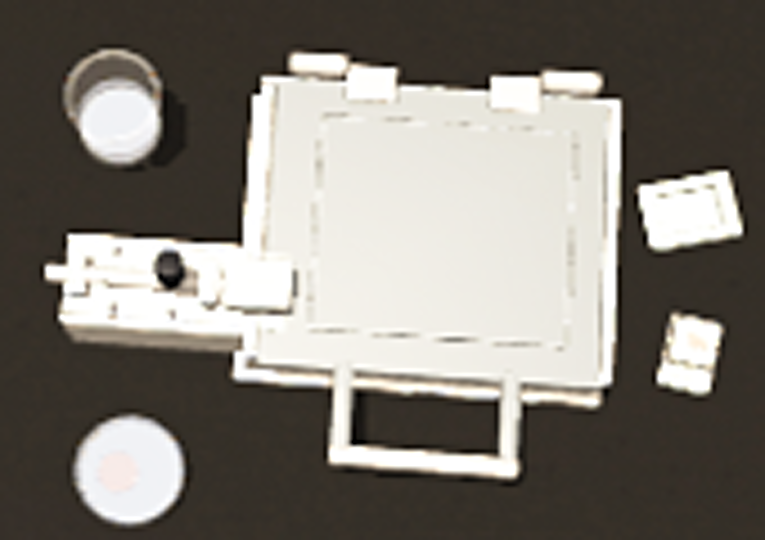

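View pics/side0z.png

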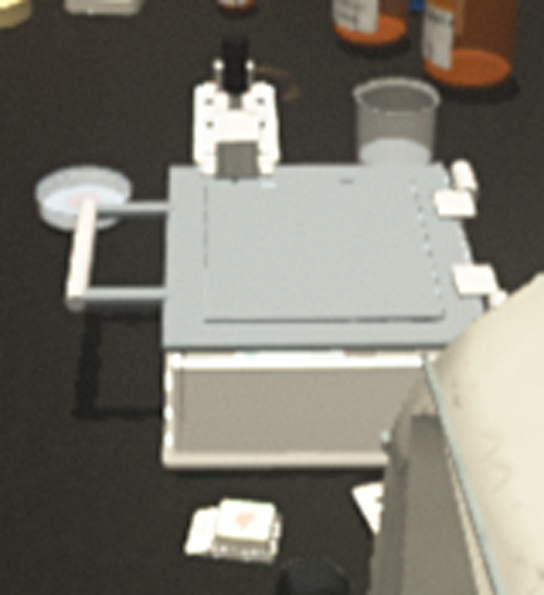

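View pics/wrist0.png

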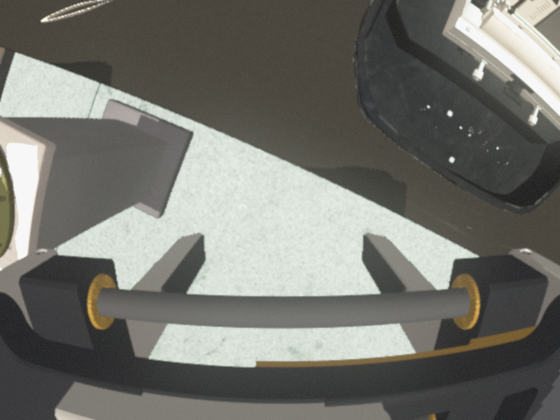

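The zoomed top view shows the bar from about (335,457) to (515,470), the knob top at (170,262) and the cover rotated by about 4°. The dish is at (130,470) and the beaker at (115,110). I'll turn these into world positions.

```bash
cat >> h.py <<'E'
def ray(d,u,v,z):
    p=np.array([(u-d['cx'])/d['fx'],(v-d['cy'])/d['fy'],1.0]); R=d['R']; C=-R.T@d['t']; w=R.T@p
    return C+w*(z-C[2])/w[2]
def proj(d,X):
    p=d['R']@np.asarray(X,float)+d['t']; return d['fx']*p[0]/p[2]+d['cx'],d['fy']*p[1]/p[2]+d['cy']
E
python3 - <<'E'
from h import *
d=np.load('pics/top0.npz')
Z=lambda x,y,z:ray(d,230+(x+.5)/4.5-.5,150+(y+.5)/4.5-.5,z)
a=Z(333,457,66);b=Z(517,470,66)
print('bar',a,b,np.linalg.norm(a-b),np.degrees(np.arctan2(*(a-b)[[0,1]])),(a+b)/2)
for n,p in dict(knobtop=(171,256,128),c_fl=(248,364,68),c_fr=(608,385,68),c_br=(618,102,68),c_bl=(264,78,68),dish=(130,470,10),cass=(690,353,13),mould=(690,210,9),beakbase=(120,125,5),bolttail=(45,272,80),hood=(262,283,92)).items(): print(n,Z(*p).round(1))
s=np.load('pics/side0.npz')
print('side check', [proj(s,Z(*p)) for p in [(333,457,64),(517,470,64),(171,256,128)]])
E
```

```text
bar [512.93870199 -43.72998075  66.        ] [ 505.5932209  -141.59616875   66.        ] 98.1414634356109 4.2923651750632 [509.26596144 -92.66307475  66.        ]
knobtop [609.9  40.6 128. ]
c_fl [562.9   1.3  68. ]
c_fr [ 550.7 -191.7   68. ]
c_br [ 708.4 -204.4   68. ]
c_bl [723.1  -8.5  68. ]
dish [511.2  67.8  10. ]
cass [ 576.1 -251.1   13. ]
mould [ 660.7 -256.7    9. ]
beakbase [714.6  75.5   5. ]
bolttail [611.4 109.9  80. ]
hood [602.6  -6.1  92. ]
side check [(np.float64(244.97538769464188), np.float64(231.27799210259448)), (np.float64(241.40946718418195), np.float64(259.23270190083963)), (np.float64(290.65229620717275), np.float64(181.25424858801574))]
```

Run:
```python
from h import *
d=np.load('pics/top0.npz'); r=d['range_z']; v,u=np.mgrid[:420,:560]
P=np.stack([(u-d['cx'])/d['fx']*r,(v-d['cy'])/d['fy']*r,r],-1)-d['t']; W=P@d['R']
for y0 in range(-650,201,50):
    row=[]
    for x0 in range(200,801,50):
        m=(r>0)&(abs(W[...,0]-x0)<25)&(abs(W[...,1]-y0)<25)
        row.append(int(W[...,2][m].max()) if m.any() else None)
    print(y0,row)
s=monitor.read_state()
from scipy.spatial.transform import Rotation as Ro
R=Ro.from_euler('xyz',s['eef_rot']).as_matrix(); print(R.round(3))
for t in ([300,-250,205],[509.3,-92.7,150],[509.3,-92.7,45]): print(t,(R.T@(np.array(t)-s['eef_pos'])/200).round(3))
```

```text
-650 [None, 3, 5, 55, 7, 92, None, 113, 91, None, None, None, None]
-600 [None, 3, 4, 57, 9, 136, 161, 139, 121, None, None, None, None]
-550 [None, 4, 4, 56, 51, 115, 161, 118, 272, None, None, 305, 314]
-500 [None, 5, 5, 55, 57, 56, 61, 72, 278, 291, 301, 308, 313]
-450 [261, 338, 4, 4, 5, 5, 3, 5, 4, 5, 5, 4, 3]
-400 [340, 346, 4, 4, 4, 6, 6, 5, 3, 3, 4, 3, 4]
-350 [None, 3, 4, 5, 3, 3, 4, 5, 4, 4, 3, 4, 4]
-300 [None, 2, 4, 4, 4, 3, 4, 4, 4, 12, 8, 4, 4]
-250 [None, 4, 5, 3, 5, 6, 4, 14, 17, 12, 12, 4, 4]
-200 [None, 4, 5, 4, 4, 4, 3, 72, 72, 70, 72, 4, 4]
-150 [None, 3, 4, 10, 4, 5, 70, 71, 74, 74, 75, 69, 31]
-100 [None, 3, 9, 10, 4, 5, 72, 70, 73, 73, 74, 73, 6]
-50 [None, 456, 8, 4, 5, 4, 72, 71, 74, 73, 73, 73, 4]
0 [None, 425, 4, 5, 5, 3, 5, 70, 95, 71, 70, 70, 4]
50 [333, 370, 4, 5, 5, 5, 19, 18, 130, 72, 70, 70, 180]
100 [308, 3, 4, 4, 6, 4, 19, 19, 88, 73, 68, 69, 5]
150 [252, 4, 5, 4, 5, 4, 3, 3, 4, 4, 4, 5, 4]
200 [None, 3, 6, 4, 4, 4, 4, 4, 4, 4, 4, 96, 112]
[[-0.909 -0.     0.416]
 [-0.416  0.001 -0.909]
 [-0.    -1.    -0.001]]
[300, -250, 205] [-0.844  0.001 -0.989]
[509.3, -92.7, 150] [-2.123  0.276 -1.269]
[509.3, -92.7, 45] [-2.123  0.801 -1.268]
```

```bash
python3 -m creep '[{"tx":-0.16,"ty":0,"tz":-0.19,"turn":-0.04,"fingers":36},{"tx":-0.33,"ty":0,"tz":-0.39,"turn":-0.08,"fingers":36},{"tx":-0.5,"ty":0,"tz":-0.59,"turn":-0.12,"fingers":36},{"tx":-0.67,"ty":0,"tz":-0.79,"turn":-0.16,"fingers":36},{"tx":-0.84,"ty":0,"tz":-0.98,"turn":-0.2,"fingers":36},{"tx":-0.84,"ty":0,"tz":-0.98,"turn":-0.24,"fingers":36},{"tx":-0.84,"ty":0,"tz":-0.98,"turn":-0.28,"fingers":36},{"tx":-0.84,"ty":0,"tz":-0.98,"turn":-0.341,"fingers":36},{"tx":-0.84,"ty":0,"tz":-0.98,"turn":-0.341,"fingers":36},{"tx":-0.84,"ty":0,"tz":-0.98,"turn":-0.341,"fingers":36}]' 20
cat > go.py <<'E'
from h import *
from scipy.spatial.transform import Rotation as Ro
import sys
def to(*t):
    s=monitor.read_state(); R=Ro.from_euler('xyz',s['eef_rot']).as_matrix()
    print(t,'->',(R.T@(np.array(t)-s['eef_pos'])/200).round(3))
E
python3 - <<'E'
from go import *
st(); to(509.3,-92.7,150); to(509.3,-92.7,100)
E
```

```text
clock: 1.15
eef_pos: [299.9, -251.8, 205.1]
eef_rot: [-1.571, 0.001, -1.641]
wrist_force: [-0.2, -0.2, 0.3]
finger_gap: 36.2
clock 1.15
joints [-0.792 -0.062  1.927  0.     1.278 -0.722]
eef_pos [ 299.864 -251.809  205.135]
eef_rot [-1.571e+00  1.000e-03 -1.641e+00]
wrist_force [-0.22  -0.25   0.261]
finger_gap 36.171
(509.3, -92.7, 150) -> [-0.867  0.276  0.989]
(509.3, -92.7, 100) -> [-0.866  0.526  0.989]
```

Go above the bar (TCP about z 110), then look with the wrist camera.

```bash
python3 -m creep '[{"tx":-0.15,"ty":0,"tz":0.17,"turn":0,"fingers":36},{"tx":-0.3,"ty":0,"tz":0.34,"turn":0,"fingers":36},{"tx":-0.45,"ty":0,"tz":0.51,"turn":0,"fingers":36},{"tx":-0.6,"ty":0.1,"tz":0.68,"turn":0,"fingers":36},{"tx":-0.75,"ty":0.2,"tz":0.85,"turn":0,"fingers":36},{"tx":-0.866,"ty":0.3,"tz":0.989,"turn":0,"fingers":36},{"tx":-0.866,"ty":0.47,"tz":0.989,"turn":0,"fingers":36},{"tx":-0.866,"ty":0.47,"tz":0.989,"turn":0,"fingers":36},{"tx":-0.866,"ty":0.47,"tz":0.989,"turn":0,"fingers":36}]'
python3 - <<'E'
from go import *
st(); to(509.3,-92.7,45)
for n in('wrist','side'): save(optics.camera(n)['frame'],n+'1.png')
E
```

```text
clock: 2.05
eef_pos: [509.0, -93.1, 111.6]
eef_rot: [-1.572, 0.001, -1.642]
wrist_force: [-0.4, 0.4, 0.7]
finger_gap: 36.2
clock 2.05
joints [-2.520e-01  3.290e-01  1.716e+00  1.000e-03  1.099e+00 -1.810e-01]
eef_pos [509.003 -93.064 111.647]
eef_rot [-1.572e+00  1.000e-03 -1.642e+00]
wrist_force [-0.372  0.414  0.685]
finger_gap 36.239
(509.3, -92.7, 45) -> [-0.002  0.333  0.002]
```

View pics/wrist1.png

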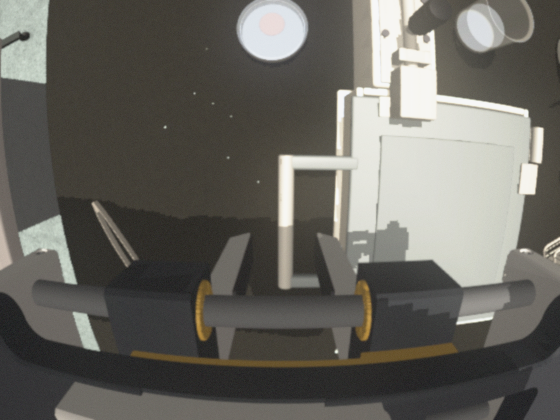

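View pics/side1.png

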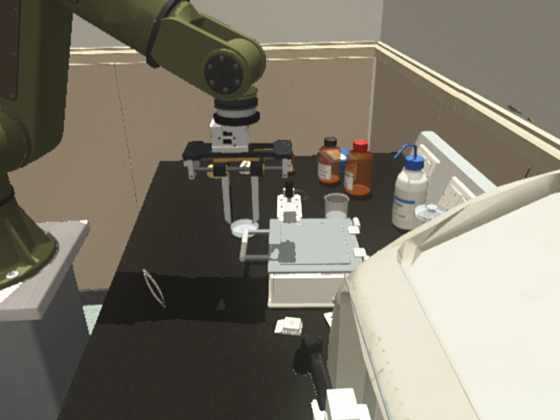

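The wrist view has the bar (x≈286) centred between the fingertips (250 and 318), clear of both arms. I'll go down and close gently.

```bash
python3 -m creep '[{"tx":0,"ty":0.1,"tz":0,"turn":0,"fingers":36},{"tx":0,"ty":0.2,"tz":0,"turn":0,"fingers":36},{"tx":0,"ty":0.3,"tz":0,"turn":0,"fingers":36},{"tx":0,"ty":0.333,"tz":0,"turn":0,"fingers":36},{"tx":0,"ty":0.333,"tz":0,"turn":0,"fingers":36},{"tx":0,"ty":0.333,"tz":0,"turn":0,"fingers":5},{"tx":0,"ty":0.333,"tz":0,"turn":0,"fingers":5},{"tx":0,"ty":0.333,"tz":0,"turn":0,"fingers":5},{"tx":0,"ty":0.333,"tz":0,"turn":0,"fingers":5},{"tx":0,"ty":0.333,"tz":0,"turn":0,"fingers":5},{"tx":0,"ty":0.333,"tz":0,"turn":0,"fingers":5}]' 20
python3 - <<'E'
from go import *
for n in('wrist','side'): save(optics.camera(n)['frame'],n+'2.png')
E
```

```text
clock: 3.25
eef_pos: [510.5, -93.6, 46.9]
eef_rot: [-1.567, 0.0, -1.642]
wrist_force: [4.9, 0.6, 1.5]
finger_gap: 10.1
```

View pics/side2.png

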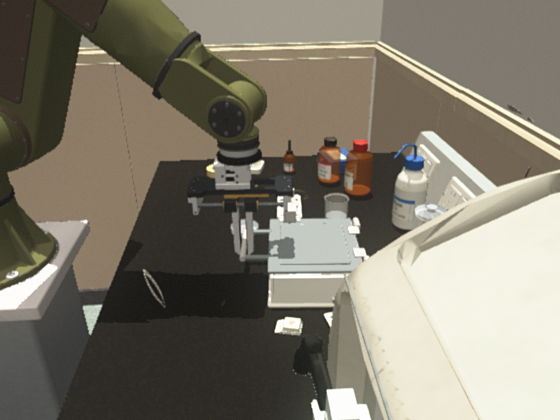

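The fingers hold the bar (gap 10 mm). Now I'll try the cover in small lifts.

```bash
python3 -m creep '[{"ty":-0.01,"tx":0,"tz":0,"turn":0,"fingers":5},{"ty":-0.02,"tx":0,"tz":0,"turn":0,"fingers":5},{"ty":-0.02,"tx":0,"tz":0,"turn":0,"fingers":5}]'; python3 -m creep '[{"ty":-0.01,"tx":0,"tz":0,"turn":0,"fingers":5},{"ty":-0.02,"tx":0,"tz":0,"turn":0,"fingers":5},{"ty":-0.02,"tx":0,"tz":0,"turn":0,"fingers":5}]'
```

```text
clock: 3.65
eef_pos: [510.6, -93.6, 51.0]
eef_rot: [-1.567, 0.0, -1.642]
wrist_force: [4.3, -1.0, -2.1]
finger_gap: 10.1
clock: 3.95
eef_pos: [510.6, -93.6, 54.9]
eef_rot: [-1.567, 0.0, -1.642]
wrist_force: [6.2, -0.5, -7.7]
finger_gap: 10.2
```

```bash
python3 -m creep '[{"ty":-0.01,"tx":0,"tz":0,"turn":0,"fingers":5},{"ty":-0.015,"tx":0,"tz":0,"turn":0,"fingers":5},{"ty":-0.015,"tx":0,"tz":0,"turn":0,"fingers":5}]'
```

```text
clock: 4.25
eef_pos: [510.6, -93.6, 57.0]
eef_rot: [-1.567, 0.0, -1.642]
wrist_force: [11.5, -2.0, -16.0]
finger_gap: 10.7
```

Run:
```python
from go import *
st()
for n in('side',): save(optics.camera(n)['frame'][170:345,180:380].repeat(3,0).repeat(3,1),n+'3.png')
```

```text
clock 4.25
joints [-2.520e-01  4.070e-01  1.755e+00  1.000e-03  9.760e-01 -1.810e-01]
eef_pos [510.604 -93.608  56.954]
eef_rot [-1.567  0.    -1.642]
wrist_force [ 11.487  -2.    -16.036]
finger_gap 10.698
```

View pics/side3.png

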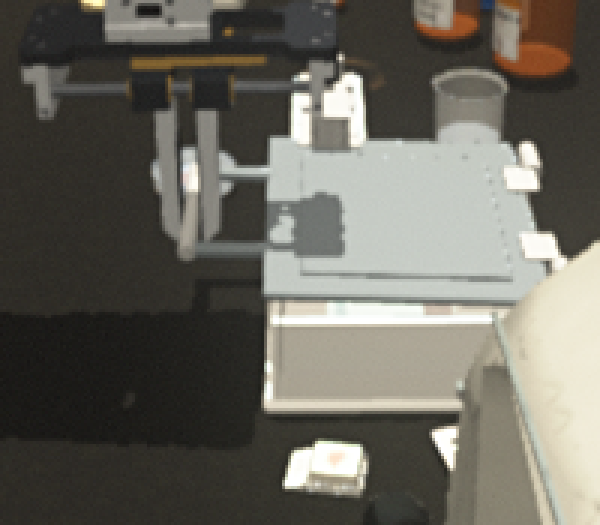

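The force climbs steeply to 16 N after about 8 mm of lift, so the cover is caught. I'll let it down, open and rise.

```bash
python3 -m creep '[{"ty":0.015,"tx":0,"tz":0,"turn":0,"fingers":5},{"ty":0.03,"tx":0,"tz":0,"turn":0,"fingers":5},{"ty":0.045,"tx":0,"tz":0,"turn":0,"fingers":5},{"ty":0.053,"tx":0,"tz":0,"turn":0,"fingers":5},{"ty":0.053,"tx":0,"tz":0,"turn":0,"fingers":5},{"ty":0.053,"tx":0,"tz":0,"turn":0,"fingers":5}]'
python3 -m creep '[{"ty":0,"tx":0,"tz":0,"turn":0,"fingers":36},{"ty":0,"tx":0,"tz":0,"turn":0,"fingers":36},{"ty":0,"tx":0,"tz":0,"turn":0,"fingers":36},{"ty":0,"tx":0,"tz":0,"turn":0,"fingers":36},{"ty":-0.2,"tx":0,"tz":0,"turn":0,"fingers":36},{"ty":-0.4,"tx":0,"tz":0,"turn":0,"fingers":36},{"ty":-0.55,"tx":0,"tz":0,"turn":0,"fingers":36},{"ty":-0.55,"tx":0,"tz":0,"turn":0,"fingers":36},{"ty":-0.55,"tx":0,"tz":0,"turn":0,"fingers":36}]'
python3 - <<'E'
from go import *
st(); to(609.9,40.6,160);to(609.9,40.6,98)
save(optics.camera('wrist')['frame'],'wrist3.png')
c=optics.camera('top');save(c['frame'],'top3.png')
E
```

```text
clock: 4.9
eef_pos: [510.6, -93.6, 46.6]
eef_rot: [-1.567, 0.0, -1.642]
wrist_force: [-0.3, 0.2, 3.9]
finger_gap: 10.2
clock: 5.8
eef_pos: [510.1, -93.6, 156.5]
eef_rot: [-1.566, 0.0, -1.642]
wrist_force: [0.9, 0.4, -1.3]
finger_gap: 36.2
clock 5.8
joints [-2.530e-01  2.740e-01  1.672e+00  1.000e-03  1.191e+00 -1.810e-01]
eef_pos [510.139 -93.592 156.524]
eef_rot [-1.566  0.    -1.642]
wrist_force [ 0.901  0.366 -1.291]
finger_gap 36.246
(609.9, 40.6, 160) -> [-0.705 -0.015  0.45 ]
(609.9, 40.6, 98) -> [-0.705  0.295  0.448]
```

View pics/wrist3.png

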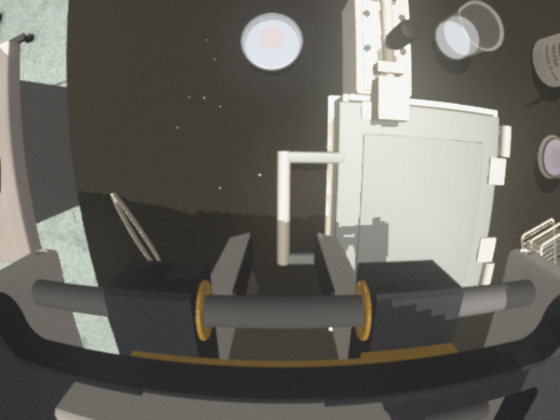

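The wrist view shows the cover shut and the released bar back between the fingers (x≈284). The knob is ahead at (403,35). I'll move above it.

```bash
python3 -m creep '[{"tx":-0.2,"ty":-0.015,"tz":0.12,"turn":0,"fingers":50},{"tx":-0.4,"ty":-0.015,"tz":0.25,"turn":0,"fingers":50},{"tx":-0.6,"ty":-0.015,"tz":0.38,"turn":0,"fingers":50},{"tx":-0.705,"ty":-0.015,"tz":0.45,"turn":0,"fingers":50},{"tx":-0.705,"ty":-0.015,"tz":0.45,"turn":0,"fingers":50},{"tx":-0.705,"ty":-0.015,"tz":0.45,"turn":0,"fingers":50}]'
python3 - <<'E'
from go import *
st();to(609.9,40.6,98)
save(optics.camera('wrist')['frame'],'wrist4.png')
c=optics.camera('side');save(c['frame'],'side4.png')
E
```

```text
clock: 6.5
eef_pos: [608.9, 40.7, 157.0]
eef_rot: [-1.571, 0.0, -1.642]
wrist_force: [-0.5, -0.1, -0.5]
finger_gap: 49.6
clock 6.5
joints [0.007 0.474 1.396 0.    1.272 0.078]
eef_pos [608.886  40.743 156.95 ]
eef_rot [-1.571  0.    -1.642]
wrist_force [-0.486 -0.137 -0.518]
finger_gap 49.56
(609.9, 40.6, 98) -> [0.    0.295 0.005]
```

View pics/wrist4.png

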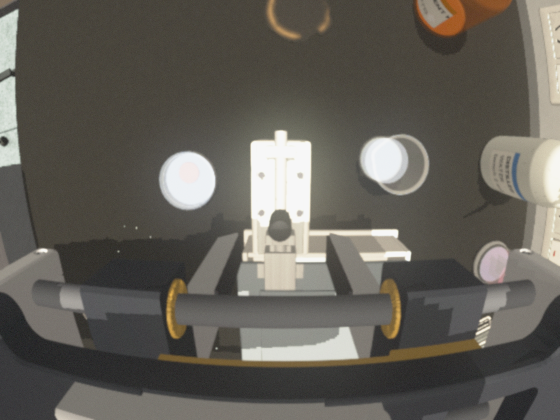

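View pics/side4.png

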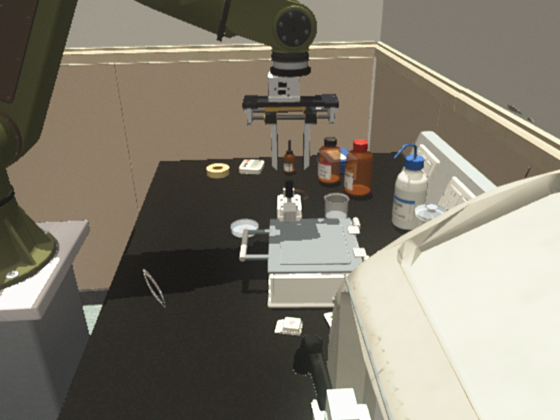

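Run:
```python
from go import *
s=monitor.read_state(); R=Ro.from_euler('xyz',s['eef_rot']).as_matrix()
c=optics.camera('wrist'); M=np.linalg.inv(np.array(c['mount']))
def pw(X):
    p=M[:3,:3]@(R.T@(np.array(X)-s['eef_pos']))+M[:3,3]; th=np.arctan2(np.hypot(*p[:2]),p[2]); k=c['fx']*th/np.hypot(*p[:2]); return c['cx']+k*p[0],c['cy']+k*p[1]
for X in ([609.9,40.6,128],[609.9,40.6,92],[609.9,50.6,128],[609.9,40.6,64]): print(X,np.round(pw(X),1))
save(cv2.resize(c['frame'][120:300,180:380],None,fx=3,fy=3),'wrist4z.png')
```

```text
[609.9, 40.6, 128] [281.2 231.4]
[609.9, 40.6, 92] [281.4 217.8]
[609.9, 50.6, 128] [280.1 217.1]
[609.9, 40.6, 64] [281.5 209.5]
```

View pics/wrist4z.png

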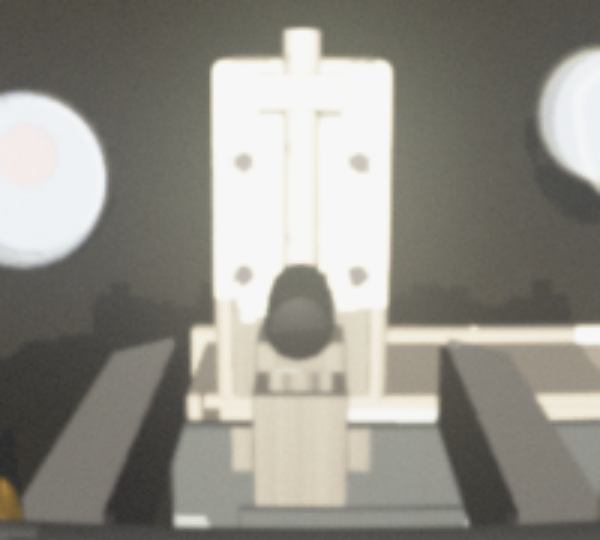

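The knob top is at wrist pixel (279.7,229.3), within 2 px of the prediction, so it is about 1.5 mm further in +y. I'll go down and grip it.

```bash
python3 -m creep '[{"tx":-0.006,"ty":0.1,"tz":0.002,"turn":0,"fingers":50},{"tx":-0.006,"ty":0.2,"tz":0.002,"turn":0,"fingers":50},{"tx":-0.006,"ty":0.28,"tz":0.002,"turn":0,"fingers":50},{"tx":-0.006,"ty":0.285,"tz":0.002,"turn":0,"fingers":50},{"tx":-0.006,"ty":0.285,"tz":0.002,"turn":0,"fingers":8},{"tx":-0.006,"ty":0.285,"tz":0.002,"turn":0,"fingers":8},{"tx":-0.006,"ty":0.285,"tz":0.002,"turn":0,"fingers":8},{"tx":-0.006,"ty":0.285,"tz":0.002,"turn":0,"fingers":8},{"tx":-0.006,"ty":0.285,"tz":0.002,"turn":0,"fingers":8},{"tx":-0.006,"ty":0.285,"tz":0.002,"turn":0,"fingers":8},{"tx":-0.006,"ty":0.285,"tz":0.002,"turn":0,"fingers":8}]' 25
```

```text
clock: 7.75
eef_pos: [607.0, 41.2, 101.8]
eef_rot: [-1.576, 0.0, -1.643]
wrist_force: [-23.6, -0.1, 16.4]
finger_gap: 15.4
```

The jaws are on the knob, slightly off centre (−24 N sideways). I'll relax the target to the measured pose and then draw.

```bash
python3 -m creep '[{"tx":0,"ty":0,"tz":-0.004,"turn":0,"fingers":8},{"tx":0,"ty":-0.005,"tz":-0.004,"turn":0,"fingers":8},{"tx":0,"ty":-0.005,"tz":-0.004,"turn":0,"fingers":8}]'
python3 - <<'E'
from go import *
st()
save(optics.camera('side')['frame'][100:275,220:380].repeat(3,0).repeat(3,1),'side5.png')
E
```

```text
clock: 8.05
eef_pos: [606.2, 41.2, 102.2]
eef_rot: [-1.576, -0.0, -1.643]
wrist_force: [3.6, -0.2, -10.1]
finger_gap: 15.7
clock 8.05
joints [0.007 0.527 1.452 0.    1.169 0.08 ]
eef_pos [606.173  41.221 102.155]
eef_rot [-1.576 -0.    -1.643]
wrist_force [  3.585  -0.2   -10.086]
finger_gap 15.676
```

View pics/side5.png

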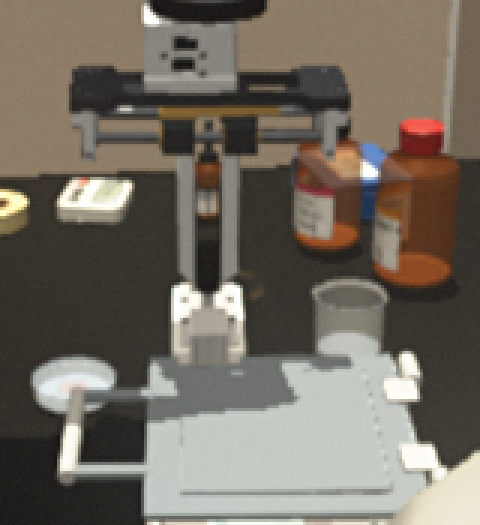

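The jaws hold the knob upright. I'll draw along tool −x in stages.

```bash
python3 -m creep '[{"tx":-0.02,"ty":0.0,"tz":0,"turn":0,"fingers":8},{"tx":-0.04,"ty":0,"tz":0,"turn":0,"fingers":8},{"tx":-0.06,"ty":0,"tz":0,"turn":0,"fingers":8},{"tx":-0.06,"ty":0,"tz":0,"turn":0,"fingers":8}]'; python3 -m creep '[{"tx":-0.015,"ty":0.0,"tz":0,"turn":0,"fingers":8},{"tx":-0.03,"ty":0,"tz":0,"turn":0,"fingers":8},{"tx":-0.03,"ty":0,"tz":0,"turn":0,"fingers":8}]'
```

```text
clock: 8.5
eef_pos: [607.2, 53.9, 102.1]
eef_rot: [-1.576, 0.0, -1.643]
wrist_force: [4.6, 1.2, -7.3]
finger_gap: 15.4
clock: 8.8
eef_pos: [607.7, 60.3, 102.1]
eef_rot: [-1.576, 0.0, -1.642]
wrist_force: [4.8, 0.0, -7.1]
finger_gap: 15.7
```

```bash
python3 -m creep '[{"tx":-0.015,"ty":0.0,"tz":0,"turn":0,"fingers":8},{"tx":-0.03,"ty":0,"tz":0,"turn":0,"fingers":8},{"tx":-0.03,"ty":0,"tz":0,"turn":0,"fingers":8}]';python3 -m creep '[{"tx":-0.01,"ty":0.0,"tz":0,"turn":0,"fingers":8},{"tx":-0.02,"ty":0,"tz":0,"turn":0,"fingers":8},{"tx":-0.02,"ty":0,"tz":0,"turn":0,"fingers":8}]'
```

```text
clock: 9.1
eef_pos: [608.2, 66.7, 102.1]
eef_rot: [-1.576, 0.001, -1.642]
wrist_force: [5.6, 0.5, -7.4]
finger_gap: 15.2
clock: 9.4
eef_pos: [608.5, 71.0, 102.1]
eef_rot: [-1.576, 0.001, -1.642]
wrist_force: [4.0, -1.6, -8.1]
finger_gap: 15.2
```

```bash
python3 -m creep '[{"tx":-0.01,"ty":0.0,"tz":0,"turn":0,"fingers":8},{"tx":-0.02,"ty":0,"tz":0,"turn":0,"fingers":8},{"tx":-0.02,"ty":0,"tz":0,"turn":0,"fingers":8}]'
python3 - <<'E'
from go import *
save(optics.camera('wrist')['frame'][100:300,180:380].repeat(3,0).repeat(3,1),'wrist6.png')
save(optics.camera('top')['frame'][150:270,230:400].repeat(4,0).repeat(4,1),'top6.png')
E
```

```text
clock: 9.7
eef_pos: [608.6, 72.6, 102.1]
eef_rot: [-1.576, -0.003, -1.643]
wrist_force: [1.7, -18.4, -5.6]
finger_gap: 15.2
```

View pics/wrist6.png

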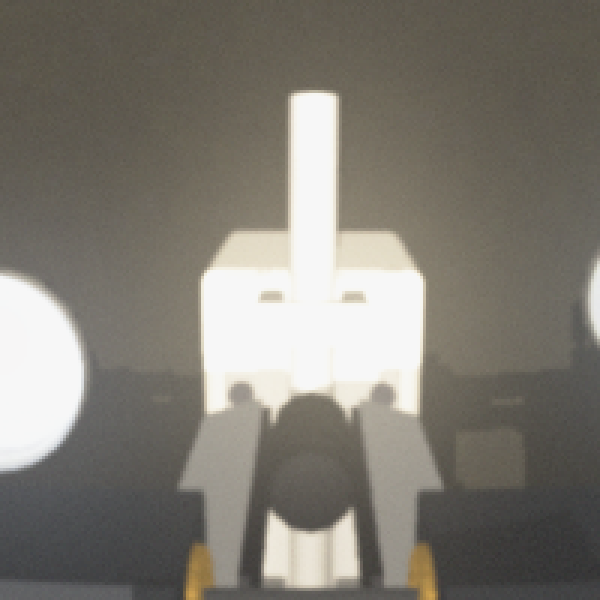

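View pics/top6.png

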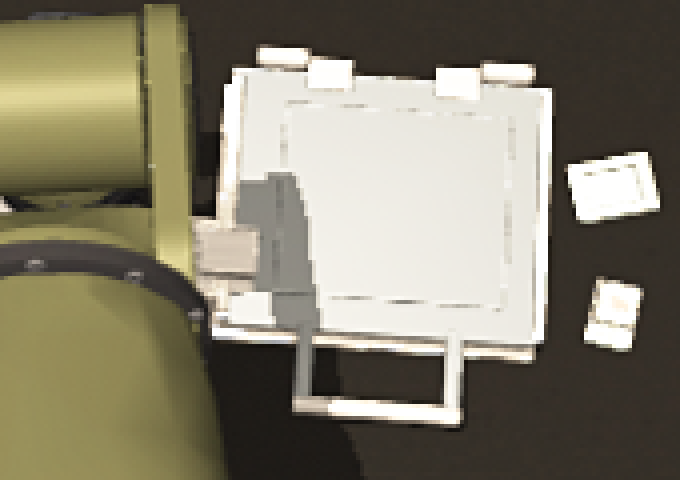

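The bolt hit its end stop (−18 N after about 31 mm of travel). The knob was still gripped and its tail sticks well out. I'll release, rise and return to the handle.

```bash
python3 -m creep '[{"ty":0,"tx":0,"tz":0,"turn":0,"fingers":8},{"ty":0,"tx":0,"tz":0,"turn":0,"fingers":50},{"ty":0,"tx":0,"tz":0,"turn":0,"fingers":50},{"ty":0,"tx":0,"tz":0,"turn":0,"fingers":50},{"ty":0,"tx":0,"tz":0,"turn":0,"fingers":50},{"ty":-0.15,"tx":0,"tz":0,"turn":0,"fingers":50},{"ty":-0.3,"tx":0,"tz":0,"turn":0,"fingers":50},{"ty":-0.3,"tx":0,"tz":0,"turn":0,"fingers":50},{"ty":-0.3,"tx":0,"tz":0,"turn":0,"fingers":50}]'
python3 - <<'E'
from go import *
st(); to(510.8,-93.3,160);to(510.8,-93.3,112)
save(optics.camera('side')['frame'],'side6.png');save(optics.camera('wrist')['frame'],'wrist7.png')
E
```

```text
clock: 10.7
eef_pos: [609.0, 72.9, 162.3]
eef_rot: [-1.576, -0.003, -1.643]
wrist_force: [0.2, -0.2, -0.4]
finger_gap: 49.8
clock 10.7
joints [ 0.06   0.479  1.376 -0.002  1.292  0.133]
eef_pos [608.979  72.885 162.318]
eef_rot [-1.576 -0.003 -1.643]
wrist_force [ 0.234 -0.246 -0.375]
finger_gap 49.848
(510.8, -93.3, 160) -> [ 0.864  0.016 -0.43 ]
(510.8, -93.3, 112) -> [ 0.863  0.256 -0.429]
```

View pics/wrist7.png

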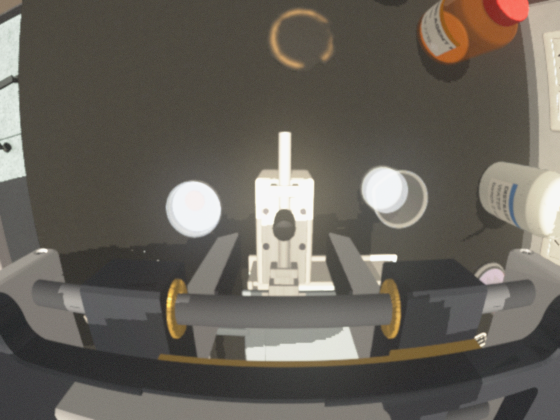

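The knob stays drawn back at (285,228), with the dish and beaker undisturbed. I'll return to the handle.

```bash
python3 -m creep '[{"tx":0.2,"ty":0.01,"tz":-0.1,"turn":0,"fingers":36},{"tx":0.4,"ty":0.01,"tz":-0.2,"turn":0,"fingers":36},{"tx":0.6,"ty":0.01,"tz":-0.3,"turn":0,"fingers":36},{"tx":0.8,"ty":0.01,"tz":-0.4,"turn":0,"fingers":36},{"tx":0.864,"ty":0.1,"tz":-0.43,"turn":0,"fingers":36},{"tx":0.864,"ty":0.25,"tz":-0.43,"turn":0,"fingers":36},{"tx":0.864,"ty":0.25,"tz":-0.43,"turn":0,"fingers":36},{"tx":0.864,"ty":0.25,"tz":-0.43,"turn":0,"fingers":36}]'
python3 - <<'E'
from go import *
st(); to(510.8,-93.3,45)
save(optics.camera('wrist')['frame'],'wrist8.png')
E
```

```text
clock: 11.6
eef_pos: [509.7, -93.3, 112.0]
eef_rot: [-1.58, -0.003, -1.642]
wrist_force: [0.2, -0.4, 0.3]
finger_gap: 35.7
clock 11.6
joints [-0.249  0.334  1.708 -0.005  1.108 -0.176]
eef_pos [509.736 -93.27  111.958]
eef_rot [-1.58  -0.003 -1.642]
wrist_force [ 0.227 -0.407  0.299]
finger_gap 35.693
(510.8, -93.3, 45) -> [-0.001  0.335  0.008]
```

View pics/wrist8.png

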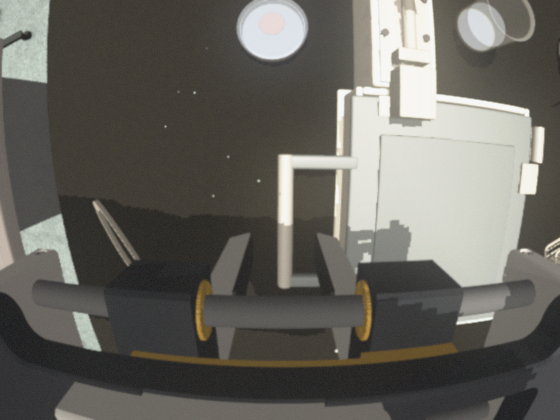

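The bar is centred between the fingertips again (x≈286). I'll go down, grip and test-lift about 12 mm.

```bash
python3 -m creep '[{"tx":0,"ty":0.1,"tz":0.005,"turn":0,"fingers":36},{"tx":0,"ty":0.2,"tz":0.005,"turn":0,"fingers":36},{"tx":0,"ty":0.3,"tz":0.005,"turn":0,"fingers":36},{"tx":0,"ty":0.34,"tz":0.005,"turn":0,"fingers":36},{"tx":0,"ty":0.34,"tz":0.005,"turn":0,"fingers":36},{"tx":0,"ty":0.34,"tz":0.005,"turn":0,"fingers":5},{"tx":0,"ty":0.34,"tz":0.005,"turn":0,"fingers":5},{"tx":0,"ty":0.34,"tz":0.005,"turn":0,"fingers":5},{"tx":0,"ty":0.34,"tz":0.005,"turn":0,"fingers":5},{"tx":0,"ty":0.34,"tz":0.005,"turn":0,"fingers":5},{"tx":0,"ty":0.34,"tz":0.005,"turn":0,"fingers":5}]' 25
python3 -m creep '[{"ty":-0.02,"tx":0,"tz":0,"turn":0,"fingers":5},{"ty":-0.04,"tx":0,"tz":0,"turn":0,"fingers":5},{"ty":-0.06,"tx":0,"tz":0,"turn":0,"fingers":5},{"ty":-0.06,"tx":0,"tz":0,"turn":0,"fingers":5}]'
```

```text
clock: 12.75
eef_pos: [510.5, -93.5, 44.9]
eef_rot: [-1.579, -0.003, -1.642]
wrist_force: [-5.2, -0.2, 2.7]
finger_gap: 10.1
clock: 13.15
eef_pos: [510.6, -93.5, 57.3]
eef_rot: [-1.578, -0.003, -1.642]
wrist_force: [-1.5, -0.4, -3.8]
finger_gap: 10.1
```

It lifts freely: 3.8 N at 12 mm, against 16 N when it was caught. Next I'll compute the arc.

Run:
```python
from go import *
s=monitor.read_state(); R=Ro.from_euler('xyz',s['eef_rot']).as_matrix()
p0=s['eef_pos']; f0=np.arcsin((p0[2]+19.1-66)/216); print(f0)
xp=np.array([np.cos(np.radians(-4.1)),np.sin(np.radians(-4.1)),0])
for f in list(np.arange(.1,1.16,.05)):
    d=216*(np.cos(f0)-np.cos(f))*xp+np.array([0,0,216*(np.sin(f)-np.sin(f0))])
    print(round(f,2),(R.T@d/200).round(3))
```

```text
0.048180120742346295
0.1 [ 0.    -0.056  0.004]
0.15 [ 0.    -0.109  0.01 ]
0.2 [ 0.001 -0.163  0.019]
0.25 [ 0.001 -0.215  0.031]
0.3 [ 0.001 -0.267  0.045]
0.35 [ 0.001 -0.319  0.062]
0.4 [ 0.001 -0.369  0.081]
0.45 [ 0.001 -0.419  0.103]
0.5 [ 0.001 -0.467  0.127]
0.55 [ 0.002 -0.514  0.154]
0.6 [ 0.002 -0.559  0.183]
0.65 [ 0.002 -0.603  0.214]
0.7 [ 0.002 -0.646  0.248]
0.75 [ 0.002 -0.686  0.283]
0.8 [ 0.002 -0.725  0.321]
0.85 [ 0.002 -0.762  0.36 ]
0.9 [ 0.003 -0.797  0.401]
0.95 [ 0.003 -0.83   0.444]
1.0 [ 0.003 -0.861  0.489]
1.05 [ 0.003 -0.889  0.535]
1.1 [ 0.003 -0.915  0.582]
1.15 [ 0.003 -0.939  0.63 ]
```

```bash
python3 -m creep '[{"tx":0,"ty":-0.028,"tz":0.002,"turn":0,"fingers":5},{"tx":0,"ty":-0.056,"tz":0.004,"turn":0,"fingers":5},{"tx":0,"ty":-0.083,"tz":0.007,"turn":0,"fingers":5},{"tx":0,"ty":-0.109,"tz":0.01,"turn":0,"fingers":5},{"tx":0,"ty":-0.136,"tz":0.014,"turn":0,"fingers":5},{"tx":0,"ty":-0.163,"tz":0.019,"turn":0,"fingers":5},{"tx":0,"ty":-0.19,"tz":0.025,"turn":0,"fingers":5},{"tx":0,"ty":-0.215,"tz":0.031,"turn":0,"fingers":5},{"tx":0,"ty":-0.241,"tz":0.038,"turn":0,"fingers":5},{"tx":0,"ty":-0.267,"tz":0.045,"turn":0,"fingers":5},{"tx":0,"ty":-0.293,"tz":0.053,"turn":0,"fingers":5},{"tx":0,"ty":-0.319,"tz":0.062,"turn":0,"fingers":5},{"tx":0,"ty":-0.344,"tz":0.071,"turn":0,"fingers":5},{"tx":0,"ty":-0.369,"tz":0.081,"turn":0,"fingers":5},{"tx":0,"ty":-0.369,"tz":0.081,"turn":0,"fingers":5}]'
python3 - <<'E'
from go import *
save(optics.camera('side')['frame'],'side9.png')
s=monitor.read_state(); R=Ro.from_euler('xyz',s['eef_rot']).as_matrix()
p0=s['eef_pos'];xp=np.array([np.cos(np.radians(-4.1)),np.sin(np.radians(-4.1)),0])
r=np.array([(p0-np.array([510.6,-93.5,0]))@xp-216, p0[2]+19.1-66]); print(np.hypot(*r),np.arctan2(r[1],-r[0]))
f0=np.arctan2(r[1],-r[0])
for f in list(np.arange(.45,1.16,.05)):
    d=216*(np.cos(f0)-np.cos(f))*xp+np.array([0,0,216*(np.sin(f)-np.sin(f0))])
    print(round(f,2),(R.T@d/200).round(3))
E
```

```text
clock: 14.65
eef_pos: [526.8, -94.7, 131.7]
eef_rot: [-1.58, -0.004, -1.642]
wrist_force: [-10.0, -3.3, 0.1]
finger_gap: 10.1
217.03118213257034 0.39993732227296863
0.45 [ 0.    -0.049  0.022]
0.5 [ 0.    -0.098  0.046]
0.55 [ 0.001 -0.145  0.073]
0.6 [ 0.001 -0.19   0.102]
0.65 [ 0.001 -0.234  0.133]
0.7 [ 0.001 -0.277  0.166]
0.75 [ 0.001 -0.318  0.202]
0.8 [ 0.001 -0.357  0.239]
0.85 [ 0.001 -0.394  0.278]
0.9 [ 0.002 -0.429  0.319]
0.95 [ 0.002 -0.461  0.362]
1.0 [ 0.002 -0.492  0.407]
1.05 [ 0.002 -0.521  0.452]
1.1 [ 0.002 -0.547  0.5  ]
1.15 [ 0.002 -0.57   0.548]
```

View pics/side9.png

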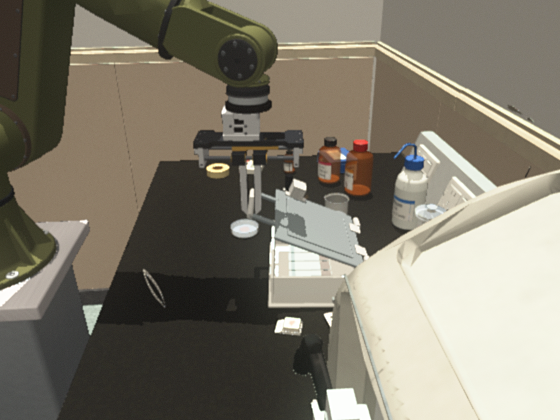

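The cover follows the gripper and the slides are visible; the arc is right (radius 217 mm, 0.40 rad). I'll carry on.

```bash
python3 -m creep '[{"tx":0,"ty":-0.025,"tz":0.011,"turn":0,"fingers":5},{"tx":0,"ty":-0.049,"tz":0.022,"turn":0,"fingers":5},{"tx":0,"ty":-0.074,"tz":0.034,"turn":0,"fingers":5},{"tx":0,"ty":-0.098,"tz":0.046,"turn":0,"fingers":5},{"tx":0,"ty":-0.122,"tz":0.059,"turn":0,"fingers":5},{"tx":0,"ty":-0.145,"tz":0.073,"turn":0,"fingers":5},{"tx":0,"ty":-0.168,"tz":0.087,"turn":0,"fingers":5},{"tx":0,"ty":-0.19,"tz":0.102,"turn":0,"fingers":5},{"tx":0,"ty":-0.212,"tz":0.117,"turn":0,"fingers":5},{"tx":0,"ty":-0.234,"tz":0.133,"turn":0,"fingers":5},{"tx":0,"ty":-0.256,"tz":0.149,"turn":0,"fingers":5},{"tx":0,"ty":-0.277,"tz":0.166,"turn":0,"fingers":5},{"tx":0,"ty":-0.298,"tz":0.184,"turn":0,"fingers":5},{"tx":0,"ty":-0.318,"tz":0.202,"turn":0,"fingers":5},{"tx":0,"ty":-0.357,"tz":0.239,"turn":0,"fingers":5},{"tx":0,"ty":-0.357,"tz":0.239,"turn":0,"fingers":5}]'
python3 - <<'E'
from go import *
save(optics.camera('side')['frame'],'side10.png')
s=monitor.read_state(); R=Ro.from_euler('xyz',s['eef_rot']).as_matrix()
p0=s['eef_pos'];xp=np.array([np.cos(np.radians(-4.1)),np.sin(np.radians(-4.1)),0])
r=np.array([(p0-np.array([510.6,-93.5,0]))@xp-216, p0[2]+19.1-66]); print(np.hypot(*r),np.arctan2(r[1],-r[0]))
f0=np.arctan2(r[1],-r[0])
for f in list(np.arange(.8,1.16,.05)):
    d=216*(np.cos(f0)-np.cos(f))*xp+np.array([0,0,216*(np.sin(f)-np.sin(f0))])
    print(round(f,2),(R.T@d/200).round(3))
E
```

```text
clock: 16.3
eef_pos: [574.9, -98.4, 205.1]
eef_rot: [-1.58, -0.005, -1.642]
wrist_force: [-20.3, -2.9, 13.4]
finger_gap: 10.3
219.0862455520611 0.8041835778739075
0.8 [-0.     0.003 -0.003]
0.85 [ 0.    -0.034  0.036]
0.9 [ 0.    -0.069  0.077]
0.95 [ 0.    -0.102  0.12 ]
1.0 [ 0.001 -0.133  0.164]
1.05 [ 0.001 -0.161  0.21 ]
1.1 [ 0.001 -0.187  0.257]
1.15 [ 0.001 -0.211  0.306]
```

View pics/side10.png

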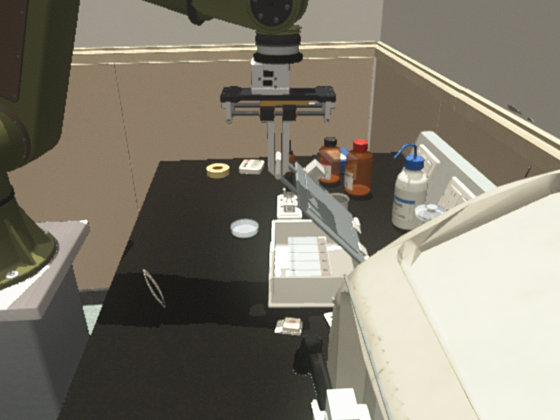

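The force (−20, +13 N) points along the cover: the true arc lies about 3 mm outside mine. I'll refit the rest of the path with a slightly larger radius.

Run:
```python
from go import *
s=monitor.read_state(); R=Ro.from_euler('xyz',s['eef_rot']).as_matrix()
p0=s['eef_pos'];xp=np.array([np.cos(np.radians(-4.1)),np.sin(np.radians(-4.1)),0])
r=np.array([(p0-np.array([510.6,-93.5,0]))@xp-216, p0[2]+19.1-66])
for f in np.arange(.8,1.16,.05):
    rr=220.5+(f-.8)*4
    n=np.array([-rr*np.cos(f),rr*np.sin(f)])-r
    print(round(f,2),(R.T@(n[0]*xp+np.array([0,0,n[1]]))/200).round(3))
```

```text
0.8 [ 0.    -0.002 -0.008]
0.85 [ 0.    -0.04   0.031]
0.9 [ 0.    -0.077  0.073]
0.95 [ 0.001 -0.111  0.116]
1.0 [ 0.001 -0.144  0.161]
1.05 [ 0.001 -0.174  0.207]
1.1 [ 0.001 -0.202  0.255]
1.15 [ 0.001 -0.227  0.304]
```

```bash
python3 -m creep '[{"tx":0,"ty":-0.02,"tz":0.012,"turn":0,"fingers":5},{"tx":0,"ty":-0.04,"tz":0.031,"turn":0,"fingers":5},{"tx":0,"ty":-0.058,"tz":0.052,"turn":0,"fingers":5},{"tx":0,"ty":-0.077,"tz":0.073,"turn":0,"fingers":5},{"tx":0,"ty":-0.094,"tz":0.094,"turn":0,"fingers":5},{"tx":0,"ty":-0.111,"tz":0.116,"turn":0,"fingers":5},{"tx":0,"ty":-0.128,"tz":0.138,"turn":0,"fingers":5},{"tx":0,"ty":-0.144,"tz":0.161,"turn":0,"fingers":5},{"tx":0,"ty":-0.144,"tz":0.161,"turn":0,"fingers":5}]'
```

```text
clock: 17.25
eef_pos: [607.5, -100.9, 233.1]
eef_rot: [-1.581, -0.005, -1.643]
wrist_force: [1.2, -3.9, -7.8]
finger_gap: 9.9
```

```bash
python3 -m creep '[{"tx":0,"ty":-0.014,"tz":0.023,"turn":0,"fingers":5},{"tx":0,"ty":-0.028,"tz":0.046,"turn":0,"fingers":5},{"tx":0,"ty":-0.042,"tz":0.07,"turn":0,"fingers":5},{"tx":0,"ty":-0.055,"tz":0.094,"turn":0,"fingers":5},{"tx":0,"ty":-0.064,"tz":0.113,"turn":0,"fingers":5},{"tx":0,"ty":-0.064,"tz":0.113,"turn":0,"fingers":5},{"tx":0,"ty":-0.064,"tz":0.113,"turn":0,"fingers":5}]'
python3 - <<'E'
from go import *
s=st(); p0=s['eef_pos'];xp=np.array([np.cos(np.radians(-4.1)),np.sin(np.radians(-4.1)),0])
r=np.array([(p0-np.array([510.6,-93.5,0]))@xp-216, p0[2]+19.1-66]); print(np.hypot(*r),np.degrees(np.arctan2(r[1],-r[0])))
for n in ('side','top','wrist'):
    c=optics.camera(n); save(c['frame'],n+'11.png'); np.savez('pics/'+n+'11.npz',**{k:np.asarray(v) for k,v in c.items()})
E
```

```text
clock: 17.95
eef_pos: [630.4, -102.7, 246.8]
eef_rot: [-1.58, -0.006, -1.643]
wrist_force: [-4.6, -3.8, 0.5]
finger_gap: 10.3
clock 17.95
joints [-0.216  0.485  1.172 -0.007  1.493 -0.143]
eef_pos [ 630.436 -102.742  246.757]
eef_rot [-1.58  -0.006 -1.643]
wrist_force [-4.568 -3.804  0.463]
finger_gap 10.254
221.63574488276117 64.38740596722046
```

View pics/side11.png

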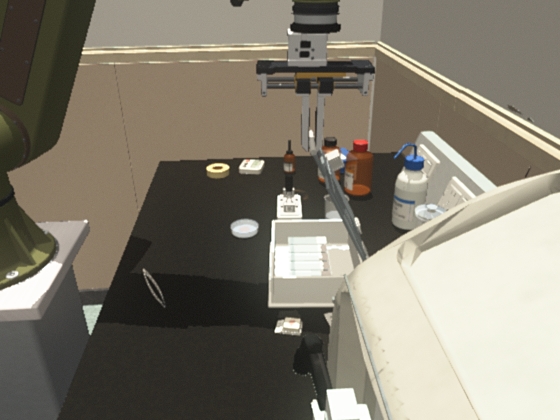

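View pics/wrist11.png

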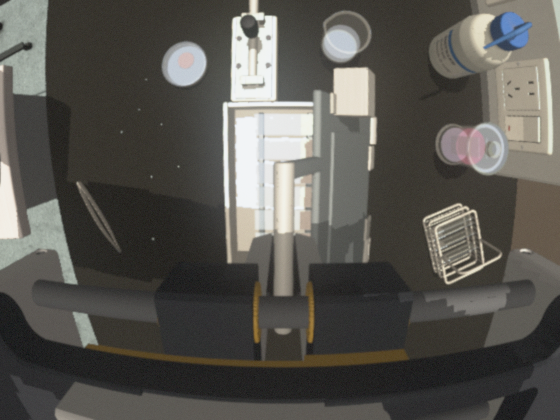

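View pics/top11.png

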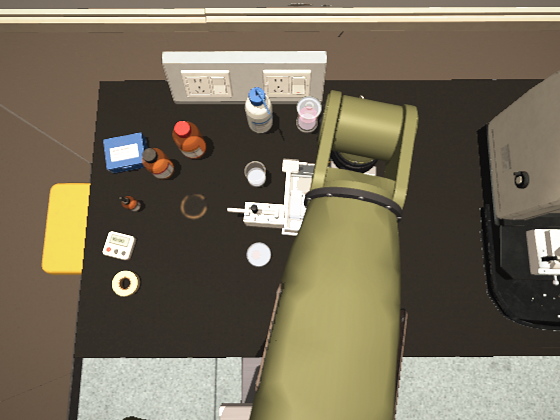

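The side and wrist views show the cover steep (about 64°) with its bar between the fingers, the bolt drawn, and the dish, beaker and cassette in place. I'll check that it stays steady with a slightly firmer grip.

```bash
python3 -m creep '[{"ty":0,"tx":0,"tz":0,"turn":0,"fingers":5},{"ty":0,"tx":0,"tz":0,"turn":0,"fingers":5},{"ty":0,"tx":0,"tz":0,"turn":0,"fingers":5},{"ty":0,"tx":0,"tz":0,"turn":0,"fingers":5},{"ty":0,"tx":0,"tz":0,"turn":0,"fingers":5},{"ty":0,"tx":0,"tz":0,"turn":0,"fingers":5},{"ty":0,"tx":0,"tz":0,"turn":0,"fingers":5},{"ty":0,"tx":0,"tz":0,"turn":0,"fingers":5},{"ty":0,"tx":0,"tz":0,"turn":0,"fingers":5},{"ty":0,"tx":0,"tz":0,"turn":0,"fingers":5}]' 32
python3 - <<'E'
from go import *
c=optics.camera('side'); save(c['frame'],'side12.png')
d0=np.load('pics/side0.npz')['frame'].astype(int)
for n,(u,v) in dict(dish=(244,229),cass=(290,326)).items():
    print(n,np.abs(c['frame'][v-10:v+10,u-16:u+16].astype(int)-d0[v-10:v+10,u-16:u+16]).mean())
t=optics.camera('top')['frame'].astype(int); t0=np.load('pics/top0.npz')['frame'].astype(int)
for n,(u,v) in dict(dish=(259,254),beaker=(256,174)).items(): print(n,np.abs(t[v-13:v+13,u-13:u+13]-t0[v-13:v+13,u-13:u+13]).mean())
st()
E
```

```text
clock: 19.1
eef_pos: [630.4, -102.7, 246.7]
eef_rot: [-1.58, -0.006, -1.643]
wrist_force: [-2.7, -3.5, -3.6]
finger_gap: 9.8
dish 11.756770833333333
cass 21.2828125
dish 0.4363905325443787
beaker 0.5473372781065089
clock 19.2
joints [-0.216  0.485  1.172 -0.007  1.493 -0.143]
eef_pos [ 630.355 -102.745  246.75 ]
eef_rot [-1.58  -0.006 -1.643]
wrist_force [-4.195 -2.335 -4.845]
finger_gap 9.876
```

View pics/side12.png

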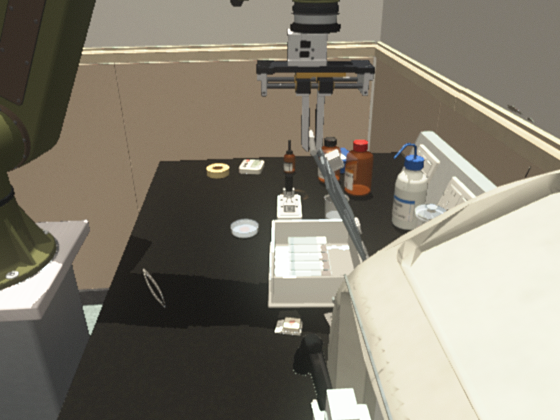

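The cover is steady. The cassette and dish are at the same side-view pixels, (290,326) and (244,229); the pixel differences there are probably arm shadow. I'll hand it in.

Run:
```python
from go import *
print(manip.sign_off()); st()
```

```text
the job is handed in; nothing more can be done
None
the job is handed in; nothing more can be done
```

The cover is open and still held by the handle at about 64° (1.12 rad), worked out from the gripper position. The job was handed in at about 19 s of the 58 s allowed.

- **First try:** I lifted the cover by the handle without touching the bolt. It gave about 8 mm and the force rose to 16 N, so it was caught. I let it down again.
- **Bolt:** I drew it back by the knob about 31 mm, until it stopped against its end (18 N). It was still drawn back in the last pictures.
- **Lift:** on the second grip the cover lifted freely, with about 4 N at 12 mm. Part-way up, my estimate of the arc was about 3 mm too tight and the handle pushed back with about 24 N. I corrected the path and the force fell to a few newtons.
- **Knob grip:** I first closed on the knob a little off centre, which gave about 24 N sideways (29 N in all) for a moment before I re-centred.
- **Last checks:** over a one-second hold the arm stayed still, with the fingers 9.9 mm apart on the bar and about 7 N at the wrist.
- **Loose items:** in the top view the dish and beaker are unchanged from the start. The cassette is at the same place in the side view, but its pixel comparison differed (21 levels; the dish there 12), which I put down to the arm's shadow. The mould was hidden from the cameras in the last pictures, so I could not check it directly. The gripper never went near it.

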